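# Drain the stir bars into the tote's spout corner

### The job

Take the tote of rinsed stir bars by its handle, draw it out from under the low shelf without jamming it against the shelf, and carry it to the white dish. Tilt it so that all four stir bars slide together into the corner with the drain spout, that corner being lowest and a few centimetres above the middle of the dish, touching nothing. Finish while still holding the tote tilted there in the gripper, with all the bars still inside it, and leave the glassware and the mortar where they stand.

Things in the scene. Friction and masses are not known exactly. Their poses are not given: they have to be found in the camera images.
- tote: Open grey plastic tote, 210 x 130 x 45 mm high, 4 mm thick, about 0.45 kg, loose. Origin: centre of its underside; x along the 210 mm length towards the spout end, y across towards the spout's side, z up. At the start its -x end lies 45 to 70 mm deep under the riser's shelf. A rigid handle arches over its middle: upright straps at the side walls, a straight black bar along y between them.
- tote_handle (a point): Middle of the tote's handle bar: tote frame (0, 0, 106) mm. The bar is 136 mm long (tote y), 12 mm wide (tote x: grasp across this) and 18 mm high, 97 to 115 mm above the tote's underside, flat sided. Axes as the tote.
- tote_corner (a point): The tote's inside corner with the drain spout, at the inner floor: tote frame (101, 61, 4) mm. The walls leave a slot under 9 mm wide here, too narrow for the stir bars, and a channel 14 mm wide, 16 mm high sticks out diagonally about 30 mm beyond this point, level with the floor. No other corner has one. Axes as the tote.
- riser: Low grey shelf, fixed: plate 190 mm wide, 260 deep, underside 62 mm, top 70 mm above the bench, on two side panels 170 mm apart inside. A blue hotplate stands on it 95 to 245 mm behind the front edge, top 168 mm above the bench. Origin: on the bench below the middle of the front edge; x points inwards under the shelf, y along the edge. The tote comes out along -x.
- dish: Round white drip dish, fixed on the bench: 170 mm across at the rim, 24 mm high. Origin: centre of its underside.
- bar1: White PTFE-coated stir bar, a stubby rod with round ends, 12 mm thick and 20 mm long, 10 g, loose on the tote's floor, slippery (friction about 0.13 on the floor and walls, so it slides down from a tilt of some 10 degrees). Origin: its centre; x along its length.
- bar2: White PTFE-coated stir bar, a stubby rod with round ends, 12 mm thick and 20 mm long, 10 g, loose on the tote's floor, slippery (friction about 0.13 on the floor and walls, so it slides down from a tilt of some 10 degrees). Origin: its centre; x along its length.
- bar3: White PTFE-coated stir bar, a stubby rod with round ends, 12 mm thick and 20 mm long, 10 g, loose on the tote's floor, slippery (friction about 0.13 on the floor and walls, so it slides down from a tilt of some 10 degrees). Origin: its centre; x along its length.
- bar4: White PTFE-coated stir bar, a stubby rod with round ends, 12 mm thick and 20 mm long, 10 g, loose on the tote's floor, slippery (friction about 0.13 on the floor and walls, so it slides down from a tilt of some 10 degrees). Origin: its centre; x along its length.
- beaker: Bystander: open glass beaker, 68 mm across, 95 mm high, loose on the bench, upright. Origin: centre of its underside.
- flask: Bystander: stoppered glass volumetric flask, 72 mm across at the belly, 170 mm high, loose on the bench, upright. Origin: centre of its underside.
- mortar: Bystander: white ceramic mortar bowl, 104 mm across, 55 mm high, loose on the bench, upright. Origin: centre of its underside.

How it is judged:
On the way, in this order (a step that is already met when the one before it is completed fails the run):
1. the tote has been drawn out from under the shelf (x of tote in the frame of riser below -0.11 m), for 0.1 s.
2. the tote hangs in the gripper, clear of the bench (x of tote in the frame of riser below -0.11 m and height (world z) of tote above 0.06 m and contact force between the fingers and tote above 1 N), for 0.2 s.
At the end, for the whole second after the job is handed in: The fingers hold the tote at rest, tilted 15 to 57 degrees, touching neither shelf nor dish; its spout corner is within 50 mm (horizontally) of the dish centre and 35 to 150 mm above the bench; all four bars rest inside the tote, centres within 85 mm of that corner (x of tote in the frame of riser below -0.11 m and contact force between the fingers and tote above 1 N and horizontal distance between tote_corner and dish below 0.05 m and height (world z) of tote_corner between 0.035 and 0.15 m and angle between tote's own z axis and vertical between 0.26 and 1 rad and linear speed of each of tote, bar1, bar2, bar3, bar4 below 0.03 m/s and contact force between tote and dish below 0.2 N and contact force between tote and riser below 0.2 N and distance between each of bar1, bar2, bar3, bar4 and tote_corner below 0.085 m and z of bar1 in the frame of tote between 0.004 and 0.045 m and z of bar2 in the frame of tote between 0.004 and 0.045 m and z of bar3 in the frame of tote between 0.004 and 0.045 m and z of bar4 in the frame of tote between 0.004 and 0.045 m); the arm keeps its last pose, push and grip.
It fails at once if the beaker is pushed or knocked more than 25 mm from its place (distance of beaker from where it was at the start of the episode above 0.025 m).
It fails at once if the flask is pushed or knocked more than 25 mm from its place (distance of flask from where it was at the start of the episode above 0.025 m).
It fails at once if the mortar is pushed or knocked more than 25 mm from its place (distance of mortar from where it was at the start of the episode above 0.025 m).
It fails at once if the tote is forced against the riser shelf (over 15 N) (contact force between tote and riser above 15 N).
It also fails if it takes over 42 s, if anything falls off the work surface, if the arm or the gripper's body presses on something with over 40 N, if the wrist force passes 120 N, or if a joint passes its speed limit or range.

### The arm

A 6-joint arm with a two-finger parallel gripper is mounted at the origin on the work surface. World frame = base frame: x ahead of the robot, y to its left, z up, the work surface at z = 0. Lengths are in m, angles in rad, forces in N, time in s.
With the tool pointing down it reaches from about 0.425 to 0.95 m from the base axis. Payload 3.5 kg.
Tool frame: the origin (TCP) lies midway between the tips of the shut fingers; the grasp point (between the pads) lies 19 mm behind it (env.pinch_z is the z of the grasp point in the tool frame, in m); z points along the fingers, y is the line along which they close (so a half turn about z gives the same grasp; the last joint's range is limited). The gripper opens to 85 mm and grips with 20 to 120 N. Pads are 22 mm wide; open, the fingers measure 114 mm over their backs; the gripper's body (76 mm by 85 mm) begins 54 mm behind the grasp point. The pads swing forward as they close: fully open they stand 13 mm farther back than shut.
Start: joints at [1.095, 0.286, 1.577, -0, 1.279, -0.15], TCP at [0.216, 0.639, 0.211] pointing down, gripper open.
Joint ranges: [-2.77, 2.77], [-0.9, 2.22], [0.21, 2.48], [-1.53, 4.67], [0.24, 2.81], [-2.84, 2.84]. Speed limits (rad/s): [2.79, 2.79, 3.14, 3.14, 3.14, 3.14].

### API

Orientations are given as a unit quaternion [x, y, z, w].
In Python, from station import env gives the robot as it stands.
- The arm moves only by the shell command python3 shift.py 'ROWS' [OPENING]. ROWS is a JSON list of rows, 1 to 20 of them, each of 4 numbers: dx, dy, dz in m, then a turn about the tool's z in rad; each row shifts and turns the commanded pose from where the row before left it, along the tool's axes as they then stand; what a row does not reach is not made up. A row lasts 1/12 s, in which the tool goes at most 0.0417 m and 0.125 rad, less where a joint would pass 70% of its speed; a pose out of reach is approached as far as the arm can. OPENING is the opening from 0.0 (shut) to 1.0 (fully open), set as the command begins (- or left out keeps the last). The fingers move at their own pace and stop on an object; the grip force is fixed at half the most. Time passes only in rows, so rows that do not move let the fingers close. It prints the time, the measured TCP pose, the force, the opening and the grip force at its end.
- env.state(): the state, without advancing time (a new reading comes with each control period).
- env.grab_frame(name): name is "scene" or "top"; returns the picture (420x560x3 uint8, red, green, blue); there is no depth.
- env.get_calibration(name): a dict with "intrinsics" (3x3 intrinsics, pixels), "D" ([k1, k2, p1, p2, k3] as OpenCV has them; the pictures are not rectified), "rvec" (rotation vector, rad) and "tvec" (3), from world to camera coordinates, as OpenCV has them. Camera axes: x right, y down, z forward; pixel columns grow to the right and rows downward; lengths in m; the calibration is good to about 2 mm. A picture is of the moment at which its call begins. get_calibration takes no time and is no camera call.
- env.sign_off(): hands the job in; it is judged then, once.
The state is a dict: "time_s": time; "q": joint angles; "dq": joint speeds; "joint_efforts": joint torques, N m; "tcp_pos": TCP position; "tool_rot": TCP orientation; "ft_force": force on the tool from outside, world axes, zero at the start; "wrist_torque": the same for the moment, N m; "width": opening from 0.0 (shut) to 1.0 (fully open); "finger_force": force on a finger pad.
Only numpy, scipy, OpenCV 4.12 (cv2) and the standard library are available. Lean on these libraries where they do the work, as an engineer would, in place of code of your own. Each camera call takes 0.05 s, during which the arm holds its last target. There are 200 camera calls.

## Working session

There is one attempt and no reset: what is moved stays moved. The work goes in short steps, Python scripts to look and compute and a shell command to move; the robot and the scene stay as the last step left them, time stands still between calls to the robot, and variables do not carry over. Pictures are saved under pics/ and viewed, at most 10 in all, crops included, and the job is handed in when it is done.

```bash
ls; mkdir -p pics
cat > h.py <<'E'
import numpy as np, cv2
from station import env
from scipy.spatial.transform import Rotation as R
def cal(n):
    c=env.get_calibration(n); return [np.array(c[k],float) for k in("intrinsics","D","rvec","tvec")]
def ray(n,px):
    K,D,r,t=cal(n); p=cv2.undistortPoints(np.array(px,float).reshape(-1,1,2),K,D).reshape(-1,2)
    M=cv2.Rodrigues(r)[0]; d=np.c_[p,np.ones(len(p))]@M; return -M.T@t.ravel(), d
def onz(n,px,z):
    o,d=ray(n,px); return o+d*((z-o[2])/d[:,2])[:,None]
def proj(n,P):
    K,D,r,t=cal(n); return cv2.projectPoints(np.array(P,float).reshape(-1,3),r,t,K,D)[0].reshape(-1,2)
def tri(a,b):
    (o1,d1),(o2,d2)=ray("scene",[a]),ray("top",[b]); d1=d1[0];d2=d2[0]
    s=np.linalg.lstsq(np.c_[d1,-d2],o2-o1,rcond=None)[0]; p=o1+s[0]*d1;q=o2+s[1]*d2
    return (p+q)/2,np.linalg.norm(p-q)
def snap(n,f):
    i=env.grab_frame(n); cv2.imwrite("pics/"+f,cv2.cvtColor(i,cv2.COLOR_RGB2BGR)); return i
E
python3 - <<'E'
from h import *
for n in("scene","top"): snap(n,n+"0.png"); print(ray(n,[[280,210]]))
print(env.state(),env.pinch_z)
E
```

```text
pics
shift.py
station.py
(array([1.07435195, 0.67385447, 0.76356154]), array([[-0.46168131, -0.62756733, -0.62706081]]))
(array([ 0.44838143, -0.02305011,  1.25781589]), array([[ 0.10515868,  0.01559351, -0.99433512]]))
{'time_s': 0.1, 'q': array([ 1.09497665e+00,  2.87120506e-01,  1.57802445e+00, -1.24467972e-05,
        1.27861372e+00, -1.50000160e-01]), 'dq': array([ 1.65720997e-03, -1.33633721e-03, -3.01505956e-03,  5.43026635e-04,
       -5.40773058e-04, -2.68014338e-05]), 'joint_efforts': array([ 1.40322489e-03, -4.07295156e+01, -2.93699312e+01, -1.65627403e-04,
        3.43702668e-03, -5.66512469e-06]), 'tcp_pos': array([0.21573678, 0.6389215 , 0.20945993]), 'tool_rot': array([ 1.62188249e-01,  9.86759241e-01, -1.03225493e-03, -3.27712988e-04]), 'ft_force': array([-0.51058335,  0.67196504, -0.18519603]), 'wrist_torque': array([ 0.01654183,  0.00815627, -0.0270433 ]), 'finger_force': 0.0, 'width': 1.000462976472305} -0.0187
```

View pics/scene0.png

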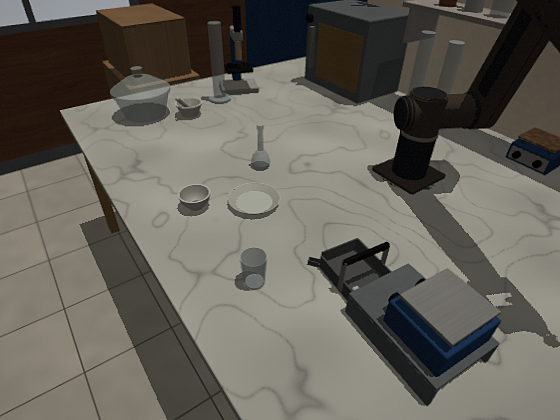

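View pics/top0.png

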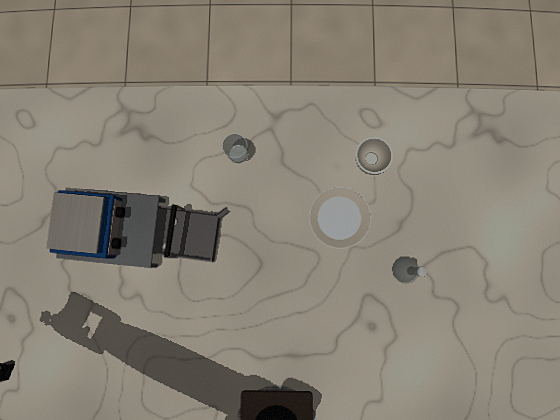

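The scene view shows the tote with the black handle running from (345,262) to (388,246) and the spout at (313,261). In the top view the riser is on the left, the spout is at (228,211), the dish at (340,218), the beaker at (238,148), the mortar at (374,156) and the flask at (405,269). Next I'll zoom in on both views.

Run:
```python
from h import *
a=cv2.imread("pics/scene0.png")[230:320,300:400]; b=cv2.imread("pics/top0.png")[185:275,145:245]
f=lambda i:np.clip(cv2.resize(i,(400,360),interpolation=cv2.INTER_CUBIC).astype(float)*1.8,0,255).astype(np.uint8)
im=np.hstack([f(a),f(b)])
for k in range(0,800,40): cv2.line(im,(k,0),(k,5),(0,0,255),1)
for k in range(0,360,40): cv2.line(im,(0,k),(5,k),(0,0,255),1)
cv2.imwrite("pics/crop.png",im)
g=cv2.cvtColor(cv2.imread("pics/top0.png"),cv2.COLOR_BGR2GRAY)
# dish
m=((g>150)).astype(np.uint8)
for c in cv2.findContours(m,0,2)[0]:
    if cv2.contourArea(c)>300:
        p,r=cv2.minEnclosingCircle(c); print(p,r,onz("top",[p],0.004))
```

```text
(503.5, 236.5) 26.617761611938477 [[ 0.51192834 -0.62462301  0.004     ]]
(338.9772033691406, 217.439208984375) 21.412084579467773 [[ 0.56172883 -0.16548555  0.004     ]]
(373.81817626953125, 154.5454559326172) 19.149364471435547 [[ 0.73874175 -0.26388637  0.004     ]]
```

View pics/crop.png

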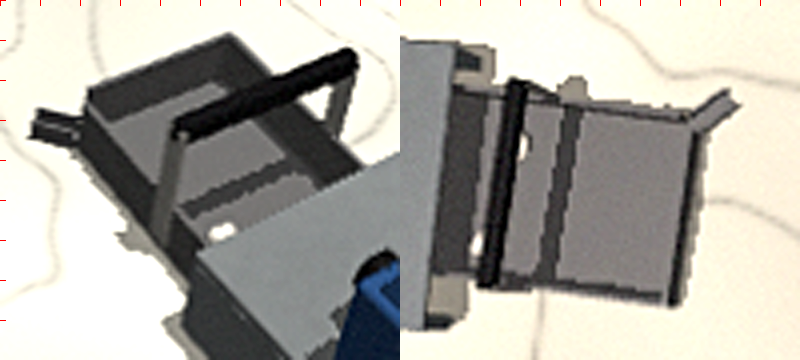

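The left crop shows the bar ends at scene pixels (344.5,261.8) and (387.5,244.5). The right crop shows them at top pixels (174.5,206.5) and (166.8,256). The riser's front edge runs from about (160,196) to (156,266), and at least two white bars sit by the handle.

Run:
```python
from h import *
A,e=tri((344.5,262),(174.5,206.3)); B,f=tri((387.5,245),(166.8,256)); print(A,e,B,f,np.linalg.norm(A-B),(A+B)/2)
g=cv2.cvtColor(cv2.imread("pics/top0.png"),cv2.COLOR_BGR2HSV)
m=((g[...,2]<50)&(np.indices(g.shape[:2])[1]>160)&(np.indices(g.shape[:2])[1]<180)&(np.indices(g.shape[:2])[0]>200)&(np.indices(g.shape[:2])[0]<260)).astype(np.uint8)
c=max(cv2.findContours(m,0,2)[0],key=cv2.contourArea); r=cv2.minAreaRect(c); print(r); W=onz("top",cv2.boxPoints(r),.115); print(W,W.mean(0))
print("riser front top",onz("top",[(160.5,196),(157,266)],.07))
print("tote rim corners",onz("top",[(218.5,215),(214,260)],.045),"spout",onz("top",[(228.5,209)],.02))
print("beaker base/rim",onz("top",[(238,153)],0),onz("top",[(236,144)],.095),"flask",onz("top",[(405,269)],.03), onz("top",[(423,272)],.17),"mortar",onz("top",[(374,156)],.05))
print("dish rim",onz("top",[(340.5,218)],.024))
```

```text
[0.57816367 0.26306424 0.10767441] 0.002257139345838214 [0.45070115 0.28008684 0.10720334] 0.0010130074248055087 0.1285950398648737 [0.51443241 0.27157554 0.10743888]
((170.0, 231.0), (52.0, 18.0), 90.0)
[[0.57961788 0.29690895 0.115     ]
 [0.57995155 0.25062408 0.115     ]
 [0.44895029 0.24657686 0.115     ]
 [0.44830611 0.2923447  0.115     ]] [0.51420646 0.27161365 0.115     ]
riser front top [[0.60871704 0.31176088 0.07      ]
 [0.42478144 0.31462567 0.07      ]]
tote rim corners [[0.56193508 0.15995721 0.045     ]
 [0.44229161 0.1692816  0.045     ]] spout [[0.58092234 0.13672365 0.02      ]]
beaker base/rim [[0.74136542 0.11609687 0.        ]] [[0.74315323 0.11131767 0.095     ]] flask [[ 0.42255923 -0.33889809  0.03      ]] [[ 0.41856496 -0.34585376  0.17      ]] mortar [[ 0.72409955 -0.25547558  0.05      ]]
dish rim [[ 0.55843221 -0.16732537  0.024     ]]
```

Run:
```python
from h import *
s=env.state(); M=R.from_quat(s['tool_rot']).as_matrix(); print(M.round(3))
a=np.radians(-6.2); ty=np.array([np.cos(a),np.sin(a),0]); tx=np.array([ty[1],-ty[0],0])
h=np.array([.5143,.2716,.108])-.030*ty
for sg in(1,-1):
    y=sg*tx; x=np.cross(y,[0,0,-1]); turn=np.arctan2(M[:,1].dot([0,0,1])*0+np.dot(x,M[:,1]),np.dot(x,M[:,0])); print(sg,turn)
tcp=h+[0,0,-.0187]; print(tcp, M.T@(tcp-s['tcp_pos']))
```

```text
[[-0.947  0.32  -0.001]
 [ 0.32   0.947 -0.002]
 [ 0.    -0.002 -1.   ]]
1 2.923987929016097
-1 -0.21760472457369648
[0.48447547 0.27483998 0.0893    ] [-0.37117376 -0.25865073  0.12059885]
```

```bash
python3 shift.py '[[-0.031,-0.0216,0,0],[-0.031,-0.0216,0,0],[-0.031,-0.0216,0,0],[-0.031,-0.0216,0,0],[-0.031,-0.0216,0,0],[-0.031,-0.0216,0,0],[-0.031,-0.0216,0,0],[-0.031,-0.0216,0,0],[-0.031,-0.0216,0,0],[-0.031,-0.0216,0,0],[-0.031,-0.0216,0,0],[-0.031,-0.0216,0,0],[0,0,0,-0.109],[0,0,0,-0.109],[0,0,0,0],[0,0,0,0]]' 0.8
python3 - <<'E'
from h import *
s=env.state(); M=R.from_quat(s['tool_rot']).as_matrix(); print(M.round(3),s['q'])
tcp=np.array([.4845,.2748,.0893]); print(s['tcp_pos'],M.T@(tcp-s['tcp_pos']))
E
```

```text
time_s: 1.43
tcp_pos: [0.4852, 0.2746, 0.2102]
tool_rot: [0.055, 0.998, -0.0, -0.0]
ft_force: [0.0, 0.7, -0.2]
width: 0.8
finger_force: 0.0
[[-0.994  0.111 -0.001]
 [ 0.111  0.994 -0.   ]
 [ 0.001 -0.    -1.   ]] [ 3.33077031e-01  2.91494719e-02  1.86784793e+00  6.02514072e-06
  1.24551572e+00 -1.12692884e+00]
[0.48524374 0.27464761 0.21024246] [6.55192647e-04 1.16408226e-04 1.20943013e-01]
```

```bash
python3 shift.py '[[0,0,0.03,0],[0,0,0.03,0],[0,0,0.03,0],[0,0,0.02,0],[0,0,0.011,0],[0,0,0,0]]'
python3 - <<'E'
from h import *
a=snap("scene","s1.png");b=snap("top","t1.png")
f=lambda i:cv2.resize(np.clip(i[...,::-1]*1.8,0,255).astype(np.uint8),(400,360),interpolation=2)
cv2.imwrite("pics/c1.png",np.hstack([f(a[210:300,300:400]),f(b[185:275,145:245])]))
E
```

```text
time_s: 1.93
tcp_pos: [0.483, 0.2745, 0.0865]
tool_rot: [0.054, 0.999, -0.001, -0.003]
ft_force: [-1.0, -0.2, -0.0]
width: 0.804
finger_force: 0.0
```

View pics/c1.png

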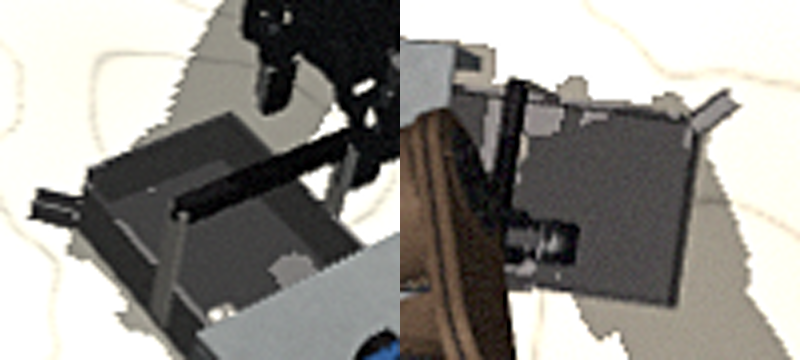

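The bar passes between the two fingers, off centre as planned. I'll close on it.

```bash
python3 shift.py '[[0,0,0,0],[0,0,0,0],[0,0,0,0],[0,0,0,0],[0,0,0,0],[0,0,0,0],[0,0,0,0],[0,0,0,0]]' 0.0
```

```text
time_s: 2.7
tcp_pos: [0.486, 0.2751, 0.0909]
tool_rot: [0.054, 0.999, 0.0, 0.001]
ft_force: [-1.5, 0.1, 6.1]
width: 0.104
finger_force: 58.9
```

```bash
python3 shift.py '[[0,0,-0.001,0],[-0.001,-0.01,0,0],[-0.0022,-0.02,0,0],[-0.0022,-0.02,0,0],[-0.0022,-0.02,0,0],[-0.0022,-0.02,0,0],[-0.0022,-0.02,0,0],[-0.0022,-0.02,0,0],[-0.001,-0.01,0,0],[0,0,0,0],[0,0,0,0],[0,0,0,0]]'
```

```text
time_s: 3.7
tcp_pos: [0.4857, 0.1339, 0.0909]
tool_rot: [0.054, 0.999, -0.0, 0.0]
ft_force: [0.3, -2.4, 3.4]
width: 0.106
finger_force: 59.5
```

```bash
python3 shift.py '[[0,0,-0.01,0],[0,0,-0.015,0],[0,0,-0.02,0],[0,0,-0.02,0],[0,0,-0.02,0],[0,0,-0.015,0],[0,0,0,0],[0,0,0,0],[0,0,0,0],[0,0,0,0]]';  python3 - <<'E'
from h import *
a=snap("scene","s2.png");b=snap("top","t2.png")
f=lambda i:cv2.resize(np.clip(i[...,::-1]*1.8,0,255).astype(np.uint8),(400,360),interpolation=2)
cv2.imwrite("pics/c2.png",np.hstack([f(a[150:285,270:420]),f(b[155:290,165:315])]));print(env.state()['wrist_torque'])
E
```

```text
time_s: 4.53
tcp_pos: [0.4835, 0.1343, 0.1879]
tool_rot: [0.054, 0.999, -0.0, -0.003]
ft_force: [-0.1, 0.2, -6.6]
width: 0.105
finger_force: 58.8
[0.03262903 0.10081611 0.02511337]
```

View pics/c2.png

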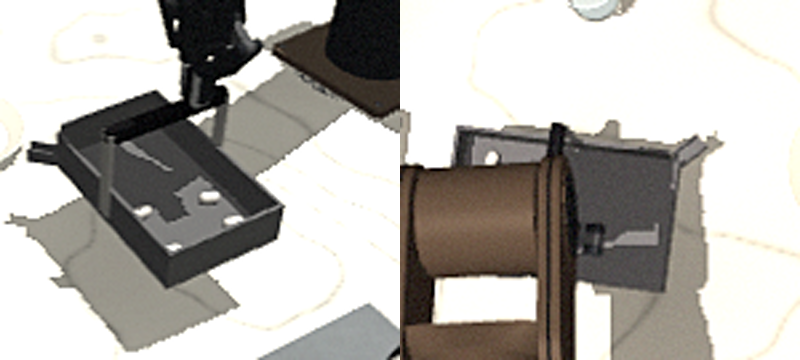

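The tote hangs clear with four bars visible around its -x half. The near handle end is at scene (310.5,200.6) and top (224.2,202.6). From these I'll get the tilt.

Run:
```python
from h import *
P,e=tri((310.5,200.6),(224.2,202.8)); s=env.state()
G=s['tcp_pos']+R.from_quat(s['tool_rot']).apply([0,0,env.pinch_z]); print(P,e,G,P-G,np.degrees(np.arcsin((P-G)[2]/.098)))
print(s['joint_efforts'],s['q'])
```

```text
[0.57658079 0.1232455  0.20085688] 0.0015295365291993766 [0.48442833 0.13410347 0.20743492] [ 0.09215247 -0.01085796 -0.00657804] -3.8487523927925444
[ 8.95319832e-02 -2.85219687e+01 -3.16739523e+01 -6.77081494e-03
 -1.15023677e-01 -5.28544151e-04] [ 6.79053865e-02 -7.73020694e-02  2.01261952e+00  1.03750581e-04
  1.20992875e+00 -1.39530348e+00]
```

```bash
python3 shift.py '[[0,0,0,0.06],[0,0,0,0.12],[0,0,0,0.12],[0,0,0,0.12],[0,0,0,0.12],[0,0,0,0.12],[0,0,0,0.12],[0,0,0,0.12],[0,0,0,0.12],[0,0,0,0.12],[0,0,0,0.12],[0,0,0,0.12],[0,0,0,0.084]]'
python3 shift.py '[[-0.01,0.008,0,0],[-0.02,0.015,0,0],[-0.02,0.015,0,0],[-0.02,0.015,0,0],[-0.02,0.015,0,0],[-0.01,0.008,0,0],[0,0,0,0],[0,0,0,0]]'
python3 - <<'E'
from h import *
s=env.state();print(s['q'],R.from_quat(s['tool_rot']).as_matrix().round(3))
a=snap("scene","s3.png")
cv2.imwrite("pics/c3.png",cv2.resize(np.clip(a[100:250,180:380,::-1]*1.8,0,255).astype(np.uint8),(800,600),interpolation=2))
E
```

```text
time_s: 5.72
tcp_pos: [0.4852, 0.1341, 0.1898]
tool_rot: [0.71, 0.705, -0.0, -0.001]
ft_force: [0.8, 0.4, -5.9]
width: 0.107
finger_force: 58.8
time_s: 6.38
tcp_pos: [0.5615, 0.0336, 0.1901]
tool_rot: [0.708, 0.706, -0.0, -0.001]
ft_force: [-1.1, 0.8, -6.3]
width: 0.103
finger_force: 58.8
[-1.21259029e-01  5.84005638e-02  1.87533990e+00  1.27941198e-03
  1.20956434e+00 -1.19621814e-01] [[ 0.002  1.    -0.002]
 [ 1.    -0.002  0.001]
 [ 0.001 -0.002 -1.   ]]
```

View pics/c3.png

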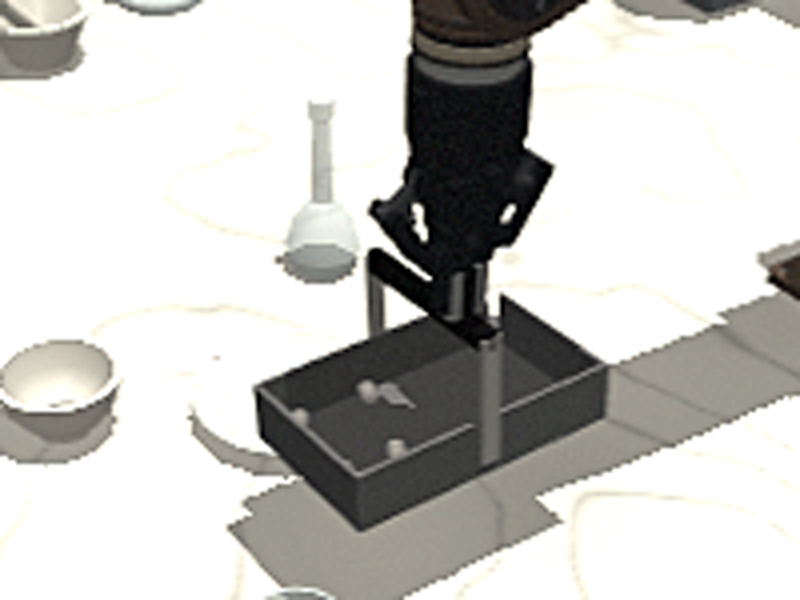

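The tote is level and aligned, with bars towards its -x end and the dish just beyond its +y wall. I'll lower it and press the wall against the fixed dish rim so it pivots in the grip.

```bash
python3 shift.py '[[0,0,0.015,0],[0,0,0.02,0],[0,0,0.02,0],[0,0,0.02,0],[0,0,0.012,0],[0,0,0.005,0],[-0.008,0,0,0],[-0.008,0,0,0],[0,0,0,0]]'
python3 shift.py '[[-0.005,0,-0.002,0],[-0.005,0,-0.002,0],[-0.005,0,-0.003,0],[-0.005,0,-0.003,0],[-0.005,0,-0.003,0],[-0.005,0,-0.003,0],[0,0,0,0]]'
python3 - <<'E'
from h import *
a=snap("scene","s4.png")
print(env.state()['wrist_torque'])
cv2.imwrite("pics/c4.png",cv2.resize(np.clip(a[130:250,200:360,::-1]*1.8,0,255).astype(np.uint8),(800,600),interpolation=2))
E
```

```text
time_s: 7.18
tcp_pos: [0.5628, 0.016, 0.1005]
tool_rot: [0.708, 0.707, 0.0, 0.002]
ft_force: [0.4, -1.2, -5.4]
width: 0.107
finger_force: 59.0
time_s: 7.77
tcp_pos: [0.5618, -0.0129, 0.1159]
tool_rot: [0.708, 0.707, 0.0, 0.0]
ft_force: [0.1, 4.2, -2.8]
width: 0.102
finger_force: 58.4
[ 1.05928011  0.03657403 -0.04851668]
```

View pics/c4.png

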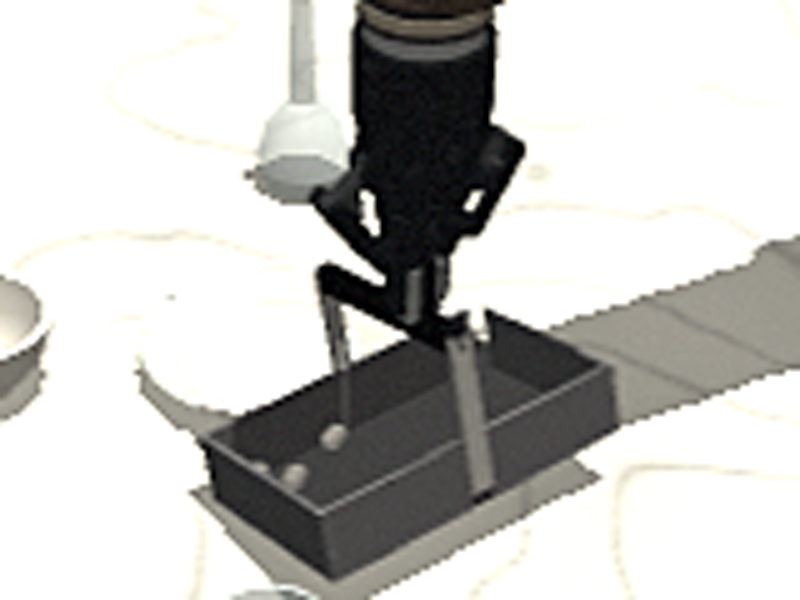

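It pivots in the grip at only about 4 N, and the bars are sliding towards the +y wall at the (-x,+y) corner. I'll continue to about 28°.

```bash
python3 shift.py '[[-0.005,0,-0.002,0],[-0.005,0,-0.003,0],[-0.005,0,-0.003,0],[-0.005,0,-0.002,0],[-0.005,0,-0.002,0],[-0.005,0,-0.002,0],[0,0,0,0]]'
python3 shift.py '[[0.005,0,-0.015,0],[0.01,0,-0.02,0],[0,0,-0.02,0],[0,0,-0.02,0],[0,0,-0.01,0],[0,0,0,0],[0,0,0,0],[0,0,0,0]]'
python3 - <<'E'
from h import *
a=snap("scene","s5.png");b=snap("top","t5.png")
s=env.state();print(s['wrist_torque'],s['q'])
f=lambda i:cv2.resize(np.clip(i[...,::-1]*1.8,0,255).astype(np.uint8),(400,400),interpolation=2)
cv2.imwrite("pics/c5.png",np.hstack([f(a[100:250,205:355]),f(b[130:280,220:370])]))
E
```

```text
time_s: 8.4
tcp_pos: [0.5619, -0.0432, 0.1295]
tool_rot: [0.708, 0.706, 0.0, 0.001]
ft_force: [-0.3, 3.3, -2.2]
width: 0.094
finger_force: 58.5
time_s: 9.07
tcp_pos: [0.5602, -0.0272, 0.2116]
tool_rot: [0.708, 0.707, -0.001, -0.001]
ft_force: [0.2, 0.0, -6.5]
width: 0.097
finger_force: 65.8
[ 0.07191747  0.12018012 -0.03988761] [-2.28924572e-01  3.74125572e-02  1.85733096e+00 -4.92668667e-04
  1.25127757e+00 -2.27588339e-01]
```

View pics/c5.png

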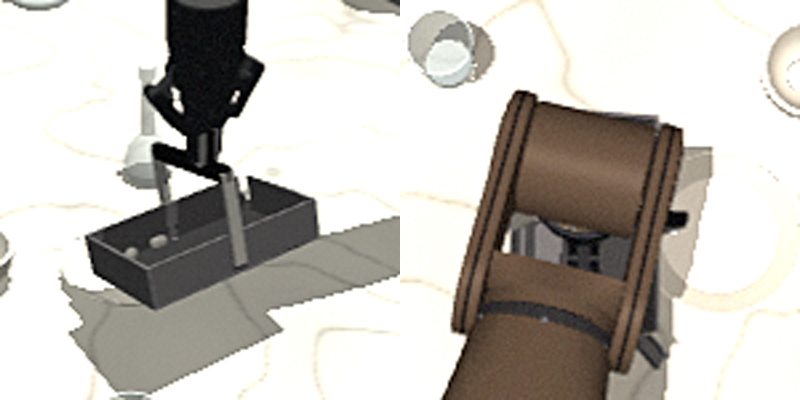

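Now I'll measure the tilt from the bar's +y end, at scene pixel (263,156), in the vertical plane through the grip.

Run:
```python
from h import *
s=env.state();G=s['tcp_pos']+[0,0,.0187]
o,d=ray("scene",[(263.1,156.3),(292,167)])
for k in d:
    P=o+k*(G[0]-o[0])/k[0]; print(P-G,np.linalg.norm(P-G),np.degrees(np.arctan2((G-P)[2],(G-P)[1])))
# expected pixels of bar's ends for tilts
for t in(15,20,25,30):
    a=np.radians(t); print(t,[proj("scene",G+[0,-L*np.cos(a),-L*np.sin(a)]).round(1) for L in(.098,-.038)])
```

```text
[ 0.         -0.08579092 -0.02653064] 0.08979953948962029 17.184099100676356
[0.         0.04933973 0.00857523] 0.05007936855001592 -170.14049320094867
15 [array([[261.4, 154.6]]), array([[289.1, 164.4]])]
20 [array([[261.9, 157.5]]), array([[288.9, 163.2]])]
25 [array([[262.6, 160.3]]), array([[288.6, 162. ]])]
30 [array([[263.3, 163.2]]), array([[288.3, 160.7]])]
```

```bash
python3 shift.py '[[0,0.02,0,0],[0,0.03,0,0],[0,0.03,0,0],[0,0.03,0,0],[0,0.025,0,0],[0,0.02,0,0],[0,0.015,0,0],[0,0.01,0,0],[0,0,0,0],[0,-0.02,0,0],[0,-0.04,0,0],[0,-0.041,0,0],[0,-0.041,0,0],[0,-0.041,0,0],[0,0,0,0],[0,0,0,0],[0,0,0,0],[0,0,0,0]]'
python3 - <<'E'
from h import *
a=snap("scene","s6.png");print(R.from_quat(env.state()['tool_rot']).as_matrix().round(3))
cv2.imwrite("pics/c6.png",cv2.resize(np.clip(a[110:230,200:360,::-1]*2.2,0,255).astype(np.uint8),(800,600),interpolation=2))
E
```

```text
time_s: 10.67
tcp_pos: [0.56, -0.0275, 0.2147]
tool_rot: [0.707, 0.707, 0.001, 0.002]
ft_force: [0.2, -0.6, -5.1]
width: 0.099
finger_force: 66.1
[[ 0.001  1.     0.002]
 [ 1.    -0.001 -0.001]
 [-0.001  0.002 -1.   ]]
```

View pics/c6.png

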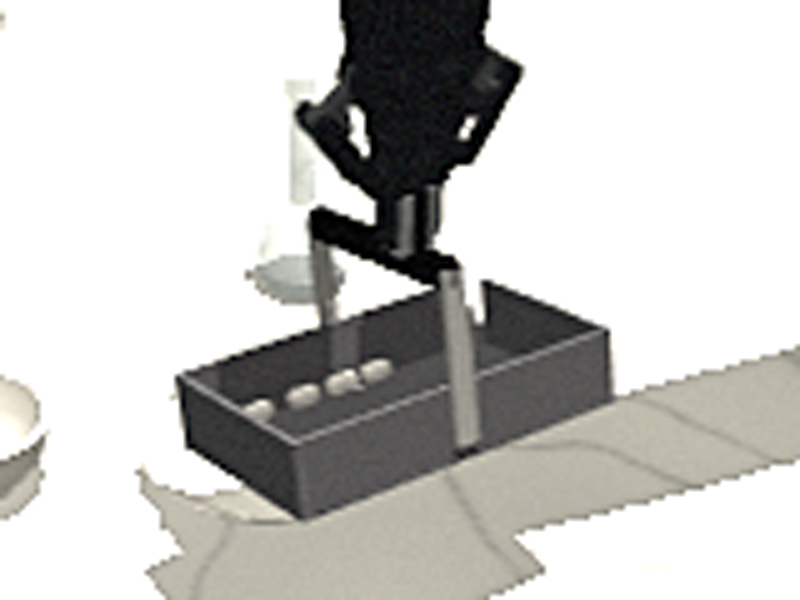

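All four bars now lie in a row along the low +y wall, part way to the spout end. I'll repeat the jerk with gentle run-ups and hard stops.

```bash
for i in 1; do python3 shift.py '[[0,0.02,0,0],[0,0.03,0,0],[0,0.04,0,0],[0,0.03,0,0],[0,0.025,0,0],[0,0.02,0,0],[0,0.015,0,0],[0,0.007,0,0],[0,0,0,0],[0,-0.01,0,0],[0,-0.02,0,0],[0,-0.03,0,0],[0,-0.041,0,0],[0,-0.041,0,0],[0,-0.041,0,0],[0,0,0,0],[0,0,0,0],[0,0,0,0]]'; done
python3 shift.py '[[0,0.02,0,0],[0,0.03,0,0],[0,0.04,0,0],[0,0.03,0,0],[0,0.025,0,0],[0,0.02,0,0],[0,0.015,0,0],[0,0.007,0,0],[0,0,0,0],[0,-0.01,0,0],[0,-0.02,0,0],[0,-0.03,0,0],[0,-0.041,0,0],[0,-0.041,0,0],[0,-0.041,0,0],[0,0,0,0],[0,0,0,0],[0,0,0,0]]'
python3 - <<'E'
from h import *
a=snap("scene","s7.png")
cv2.imwrite("pics/c7.png",cv2.resize(np.clip(a[110:230,200:360,::-1]*2.2,0,255).astype(np.uint8),(800,600),interpolation=2))
b=snap("top","t7.png")
E
```

```text
time_s: 12.22
tcp_pos: [0.5625, -0.0269, 0.2146]
tool_rot: [0.708, 0.707, 0.001, 0.001]
ft_force: [1.1, -0.2, -6.3]
width: 0.1
finger_force: 65.7
time_s: 13.72
tcp_pos: [0.5664, -0.027, 0.2147]
tool_rot: [0.708, 0.707, 0.001, 0.001]
ft_force: [1.8, 0.1, -4.9]
width: 0.092
finger_force: 65.7
```

View pics/c7.png

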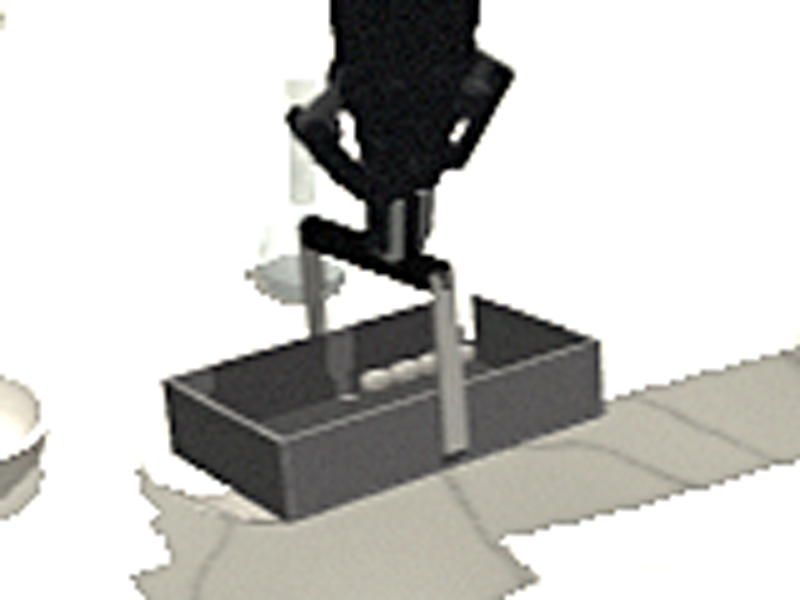

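The bars, still in a row, have passed the middle and are heading for the spout end. I'll jerk twice more.

```bash
python3 shift.py '[[0,0.02,0,0],[0,0.03,0,0],[0,0.04,0,0],[0,0.03,0,0],[0,0.025,0,0],[0,0.02,0,0],[0,0.015,0,0],[0,0.007,0,0],[0,0,0,0],[0,-0.01,0,0],[0,-0.02,0,0],[0,-0.03,0,0],[0,-0.041,0,0],[0,-0.041,0,0],[0,-0.041,0,0],[0,0,0,0],[0,0,0,0],[0,0,0,0]]'
python3 shift.py '[[0,0.02,0,0],[0,0.03,0,0],[0,0.04,0,0],[0,0.03,0,0],[0,0.025,0,0],[0,0.02,0,0],[0,0.015,0,0],[0,0.007,0,0],[0,0,0,0],[0,-0.01,0,0],[0,-0.02,0,0],[0,-0.03,0,0],[0,-0.041,0,0],[0,-0.041,0,0],[0,-0.041,0,0],[0,0,0,0],[0,0,0,0],[0,0,0,0]]'
python3 - <<'E'
from h import *
a=snap("scene","s8.png")
b=snap("top","t8.png")
f=lambda i:cv2.resize(np.clip(i[...,::-1]*2.2,0,255).astype(np.uint8),(400,400),interpolation=2)
cv2.imwrite("pics/c8.png",np.hstack([f(a[120:220,230:330]),f(b[170:270,250:350])]))
s=env.state();print(s['tcp_pos'],s['tool_rot'])
E
```

```text
time_s: 15.32
tcp_pos: [0.5703, -0.0269, 0.2146]
tool_rot: [0.708, 0.707, 0.001, 0.001]
ft_force: [2.4, 0.3, -5.2]
width: 0.096
finger_force: 65.6
time_s: 16.82
tcp_pos: [0.5744, -0.027, 0.2148]
tool_rot: [0.708, 0.707, 0.001, 0.001]
ft_force: [2.9, 0.3, -5.3]
width: 0.098
finger_force: 65.6
[ 0.57603046 -0.02759697  0.21564895] [0.70743274 0.70677616 0.00115132 0.00224719]
```

View pics/c8.png

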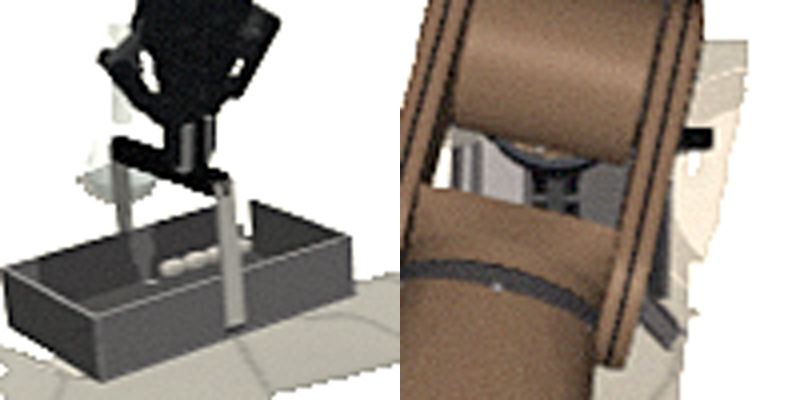

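I miscounted: that was my 11th view, one over the limit of 10, so I'll view no more and use numbers only. In that picture the bars sit in the same place in the tote as before, so they are probably stopped at the spout-end wall. The leftmost is near scene pixel (273,187) and the handle's +y end is near (259.5,157). I'll check both by ray-casting.

```bash
cat > chk.py <<'E'
from h import *
def frame(G,th): # tote axes in world when y_tote horizontally = -y world
    c,s=np.cos(th),np.sin(th); X=np.array([-1,0,0]);Y=np.array([0,-c,-s]);Z=np.array([0,-s,c])
    return np.c_[X,Y,Z]
def run(name,x0,x1,y0,y1):
    i=cv2.imread("pics/"+name).astype(int); s=env.state(); G=s['tcp_pos']+[0,0,.0187]
    # handle: darkest pixels in the column range of its free +y end
    pe=[]
    for t in range(5,45,5):
        M=frame(G,np.radians(t)); o=G-M@[0,-.03,.106]
        pe.append((t,proj("scene",o+M@[0,.068,.106])[0].round(1),proj("scene",o+M@[0,.05,.106])[0].round(1),proj("scene",o+M@[0,.061,.05])[0].round(1)))
    for p in pe: print(*p)
    d=(i.max(2)<28)[y0:y1,x0:x1]
    for x in range(x0,x0+14):
        r=np.where(d[:,x-x0])[0]; 
        if len(r): print("col",x,"dark rows",r.min()+y0,r.max()+y0)
    g=i.min(2)
    m=((g>55)).astype(np.uint8)
    sub=m[176:196,262:300]; n,l,st,ce=cv2.connectedComponentsWithStats(sub)
    for k in range(1,n):
        if st[k,4]<300: print("blob",st[k]+[262,176,0,0,0],ce[k]+[262,176])
E
python3 - <<'E'
from chk import *
run("s8.png",255,290,148,172)
E
```

```text
5 [255.9 149.2] [259.3 151.4] [258.5 167.7]
10 [256.1 152. ] [259.5 153.7] [259.6 170.7]
15 [256.5 154.8] [259.9 156. ] [260.9 173.7]
20 [257.1 157.7] [260.3 158.4] [262.2 176.5]
25 [257.8 160.6] [260.9 160.8] [263.7 179.3]
30 [258.6 163.4] [261.5 163.2] [265.2 182. ]
35 [259.5 166.3] [262.3 165.5] [266.9 184.5]
40 [260.5 169.1] [263.1 167.8] [268.6 186.9]
col 258 dark rows 155 159
col 259 dark rows 154 160
col 260 dark rows 154 160
col 261 dark rows 154 161
col 262 dark rows 155 161
col 263 dark rows 155 161
col 264 dark rows 155 161
col 265 dark rows 156 162
col 266 dark rows 156 162
col 267 dark rows 148 162
col 268 dark rows 148 163
blob [262 176   5   1   5] [264. 176.]
blob [270 176  23  20 146] [284.10958904 185.15068493]
blob [291 176   2   3   6] [291.5 177. ]
blob [293 185   5   2   5] [295.  185.4]
blob [299 184   1   1   1] [299. 184.]
blob [283 189   2   1   2] [283.5 189. ]
blob [266 190   3   1   3] [267. 190.]
blob [277 191   2   1   2] [277.5 191. ]
blob [280 190   2   1   2] [280.5 190. ]
blob [267 192   9   3   9] [271. 193.]
blob [264 195   2   1   2] [264.5 195. ]
```

The tilt is about 17.5°, only just above the 15° minimum; the wall probably rode up on the rim. I'll press again with the edge lower and check the tilt.

```bash
python3 shift.py '[[0.005,-0.003,0,0],[0.01,-0.005,0,0],[0.012,-0.005,0,0],[0.007,-0.003,0,0],[0,0,0.01,0],[0,0,0.02,0],[0,0,0.02,0],[0,0,0.02,0],[0,0,0.015,0],[0,0,0.01,0],[0,0,0.005,0],[0,0,0,0],[0,0,0,0]]'
python3 shift.py '[[-0.005,0,0,0],[-0.005,0,0,0],[-0.005,0,0,0],[-0.005,0,0,0],[-0.005,0,-0.001,0],[-0.005,0,-0.001,0],[-0.005,0,-0.002,0],[-0.005,0,-0.002,0],[-0.005,0,-0.001,0],[-0.005,0,-0.001,0],[-0.005,0,-0.001,0],[0,0,0,0],[0,0,0,0]]'
python3 - <<'E'
from chk import *
a=snap("scene","s9.png"); s=env.state(); print(s['tcp_pos'],s['ft_force'])
p=proj("scene",s['tcp_pos']+[0,-.09,-.02])[0].astype(int); run("s9.png",p[0]-8,p[0]+20,p[1]-14,p[1]+14)
E
```

```text
time_s: 18.0
tcp_pos: [0.5589, 0.0068, 0.1143]
tool_rot: [0.707, 0.707, 0.0, 0.0]
ft_force: [0.3, -0.4, -6.1]
width: 0.099
finger_force: 66.1
time_s: 19.08
tcp_pos: [0.562, -0.0476, 0.1275]
tool_rot: [0.708, 0.706, 0.004, 0.003]
ft_force: [1.6, 6.0, 5.2]
width: 0.094
finger_force: 58.3
[ 0.56196793 -0.04755545  0.12739425] [1.23280854 6.09794309 6.52722013]
5 [256.8 170.8] [260.1 173.1] [259.3 187.6]
10 [257.1 173.4] [260.3 175.2] [260.3 190.5]
15 [257.5 175.9] [260.6 177.3] [261.5 193.3]
20 [258.  178.6] [261.  179.5] [262.8 196. ]
25 [258.6 181.2] [261.5 181.7] [264.2 198.6]
30 [259.3 183.9] [262.1 183.9] [265.6 201.1]
35 [260.2 186.5] [262.8 186.1] [267.1 203.6]
40 [261.2 189.1] [263.6 188.2] [268.7 205.9]
col 261 dark rows 166 185
col 262 dark rows 166 187
col 263 dark rows 166 187
blob [262 176   9   6  49] [265.59183673 178.55102041]
blob [262 189   3   7  12] [262.5  192.75]
```

```bash
python3 shift.py '[[0.004,0,-0.006,0],[0.004,0,-0.012,0],[0,0,-0.015,0],[0,0,-0.015,0],[0,0,-0.012,0],[0,0,-0.008,0],[0,0,-0.004,0],[0,0,0,0],[0,0,0,0],[0,0,0,0]]'
python3 - <<'E'
from chk import *
a=snap("scene","s10.png"); s=env.state(); print(s['tcp_pos'],s['ft_force'])
p=proj("scene",s['tcp_pos']+[0,-.09,-.02])[0].astype(int); run("s10.png",p[0]-8,p[0]+20,p[1]-14,p[1]+14)
E
```

```text
time_s: 19.97
tcp_pos: [0.5576, -0.04, 0.1935]
tool_rot: [0.707, 0.707, -0.001, -0.001]
ft_force: [0.1, 0.3, -6.2]
width: 0.088
finger_force: 60.3
[ 0.55759287 -0.0399241   0.19342023] [-0.72170447  0.47251236 -6.1175585 ]
5 [259.1 152.4] [262.5 154.5] [261.6 170.3]
10 [259.3 155.1] [262.7 156.8] [262.7 173.2]
15 [259.7 157.8] [263. 159.] [263.9 176.1]
20 [260.2 160.6] [263.4 161.3] [265.2 178.9]
25 [260.9 163.4] [263.9 163.6] [266.6 181.6]
30 [261.7 166.2] [264.6 166. ] [268.2 184.2]
35 [262.5 169. ] [265.3 168.2] [269.8 186.7]
40 [263.5 171.7] [266.1 170.5] [271.4 189.1]
col 263 dark rows 160 164
col 264 dark rows 159 165
col 265 dark rows 148 165
blob [262 176   4   8  27] [263.25925926 179.51851852]
blob [267 176  18   6  63] [273.         177.66666667]
blob [275 176  24  20 156] [288.70512821 186.40384615]
blob [295 176   5   5  18] [296.83333333 177.77777778]
blob [298 187   2   1   2] [298.5 187. ]
blob [296 188   1   1   1] [296. 188.]
blob [287 191   1   1   1] [287. 191.]
blob [285 192   1   1   1] [285. 192.]
blob [276 195   2   1   2] [276.5 195. ]
```

Run:
```python
from chk import *
b=snap("top","t10.png").astype(int); s=env.state(); G=s['tcp_pos']+[0,0,.0187]
p=proj("top",G+[0,-.095,-.035])[0]; print("pred tip",p)
x,y=p.astype(int)
print(b[y-6:y+7:2,x-14:x+10].max(2))
a=cv2.imread("pics/s10.png").astype(int).max(2); print(a[154:172,258:268])
```

```text
pred tip [334.33745013 212.52934972]
[[ 61  62  55  34  35  65  62  53  37  86 119 112 114 112 114 114 108 113
  150 178 172 173 174 172]
 [ 65  62  50  22  48  61  61  44  61 105 116 113 110 112 113 112 106 140
  179 172 172 171 171 173]
 [ 64  56  32  36  68  61  58  53  91 120 115 112 112 114 111 110 105 141
  179 174 172 172 173 171]
 [ 66  51  24  46  61  63  48  58 101 111 111 116 114 111 113 111 107 140
  176 175 172 173 173 173]
 [ 57  31  36  66  61  61  49  12  10   0  80 120 114 113 112 109 145 183
  174 172 172 173 171 174]
 [ 49  16  42  66  62  53  20   5   3   1  80 121 115 110 109 116 150 179
  174 173 173 172 173 171]
 [ 33  34  63  59  60  53  40  46  58  82 108 116 114 110 108 142 182 175
  174 172 171 173 172 171]]
[[128 132 136 138 138 138 137 137 135 132]
 [133 134 137 136 135 137 137 135 134 130]
 [130 132 133 134 134 134 135 134 135 131]
 [130 130 132 133 134 135 136 136 135 134]
 [128 130 131 132 139 145 148 149 145 139]
 [128 129 132 139 112  42   0  14  68 101]
 [131 132 137 113  48   0   0   0   0   0]
 [ 88  90  95  84  44   0   2   1   3   0]
 [ 91  91  96  82  37   0   7   6   7   5]
 [ 89  90  95  85  50   6   0   3   3   5]
 [ 87  90  91  84  50  10   0   0   5   6]
 [ 88  88  90  88  67  32  10   9   0   0]
 [ 82  88  89  95  75  46  55  48  39  27]
 [ 69  71  70  72  59  44  49  51  49  64]
 [ 71  70  72  73  67  52  47  48  44  50]
 [ 68  68  69  70  63  50  46  46  61  90]
 [ 74  70  64  71  72  55  40  44  59 100]
 [169 171 170 171 178 133  34  46  60  71]]
```

Run:
```python
from chk import *
s=env.state(); G=s['tcp_pos']+[0,0,.0187]
P,e=tri((262.2,162.2),(329.8,215)); v=P-G; L=np.hypot(v[1],v[2]); th=np.arctan2(-v[2],-v[1]); print(P,e,v,L,np.degrees(th))
g=-(L-.068) ; M=frame(G,th); o=G-M@[0,g,.106]; print("grip y",g,"corner",o+M@[.101,.061,.004],"corner-tcp",M@[.101,.061-g,.004-.106])
a=cv2.imread("pics/s10.png").astype(int).min(2); 
m=(a>60).astype(np.uint8)[170:200,262:312]
for k in range(5): print("x",.101-.01-.02*k,proj("scene",o+M@[.101-.01-.02*k,.055,.010])[0].round(1))
print(proj("scene",o+M@[-.015,.055,.01])[0])
for r in range(174,196): print(r,"".join("%4d"%v for v in a[r,270:312:1][::2]))
```

```text
[ 0.553241   -0.12533808  0.17479459] 0.00329767192564894 [-0.00442037 -0.08548004 -0.03738226] 0.09329668173684738 23.620792145270197
grip y -0.025296681736847376 corner [ 0.45666137 -0.07805504  0.08414519] corner-tcp [-0.101      -0.038197   -0.12803166]
x 0.09100000000000001 [295.5 184.1]
x 0.07100000000000001 [290.3 186.2]
x 0.05100000000000001 [285.  188.4]
x 0.031000000000000014 [279.6 190.5]
x 0.01100000000000001 [274.2 192.7]
[266.93476363 195.65725488]
174  147 142 142 143 143 144 145 151  71  73  72  11  13 156  55  17  14  33 101 167 157
175  147 143 143 143 144 145 150 164  76  73  73  28  13 161  87  19  21  17  12  40 114
176  148 142 143 143 146 154 133  63  29  74  73  37  11 144 120  22  25  21  21  15  15
177  150 144 143 149 160 101   9  19  27  76  72  34  15 131 121  22  24  24  25  24  20
178  137 147 152 142  63  12  22  26  29  74  72  46  19 135  73  22  24  22  23  24  26
179  127 159 118   7  19  25  27  26  27  69  71  58  22  78  65  20  24  28  23  25  28
180  128  68  14  21  24  27  27  25  28  66  71  55  25  20  73  19  25  23  25  24  23
181   37  
[... 624 characters left out ...]
9  26  23  23  23  94  79  63  54  73  73  51  60  41  42  43  42  43  43  42
189   37  29  24  40  96  73  77  65  54  31  74  74  52  41  42  41  42  44  44  43  43
190   27  28  27  98  82  64  61  57  37  31  74  72  55  43  43  42  43  44  43  44  44
191   25  27  34  81  67  58  38  29  45  50  68  71  61  42  44  43  44  45  43  43  42
192   27  25  31  63  60  36  31  53  51  42  65  71  58  43  44  41  42  44  42  43  43
193   29  28  25  41  35  41  55  43  43  41  67  72  64  42  43  44  43  43  43  42  42
194   26  32  35  32  54  55  41  42  44  42  60  71  67  41  43  43  43  44  43  44  43
195   33  35  35  58  50  42  42  44  41  42  56  73  67  42  43  42  44  42  43  43  42
```

The bars sit end to end at x ≈ 91, 71, 51 and 31 mm against the spout-end wall, so the farthest is about 71 mm from the corner. The tilt is about 22°. Now a gentle carry to put the corner over the dish.

```bash
python3 shift.py '[[-0.0026,0.003,0,0],[-0.005,0.006,0,0],[-0.008,0.009,0,0],[-0.0095,0.011,0,0],[-0.0095,0.011,0,0],[-0.0095,0.011,0,0],[-0.0095,0.011,0,0],[-0.0095,0.011,0,0],[-0.0095,0.011,0,0],[-0.007,0.008,0,0],[-0.005,0.006,0,0],[-0.0026,0.003,0,0],[-0.0015,0.002,0,0],[0,0,0,0],[0,0,0,0],[0,0,0,0],[0,0,0,0],[0,0,0,0]]'
python3 - <<'E'
from chk import *
snap("scene","s11.png"); b=snap("top","t11.png"); s=env.state(); G=s['tcp_pos']+[0,0,.0187]
print(s['tcp_pos'],s['ft_force'],R.from_quat(s['tool_rot']).as_matrix().round(3)[:,2])
a=cv2.imread("pics/s11.png").astype(int); A=a.min(2)
for t in(18,21,24):
    M=frame(G,np.radians(t)); o=G-M@[0,-.0253,.106]; tip=o+M@[0,.068,.106]
    print(t,"tip",proj("scene",tip)[0],proj("top",tip)[0],"corner",(o+M@[.101,.061,.004]).round(3),"spout top",proj("top",o+M@[.122,.082,.012])[0])
    for k in range(4): print(proj("scene",o+M@[.091-.02*k,.055,.010])[0].round(1),end=" ")
    print()
p=proj("scene",tip)[0].astype(int); print(p-[6,14]); print(a.max(2)[p[1]-14:p[1]+8,p[0]-6:p[0]+8])
q=proj("scene",o+M@[.061,.055,.01])[0].astype(int); print(q-[20,12]); print("\n".join("".join("%4d"%v for v in r) for r in A[q[1]-12:q[1]+12,q[0]-20:q[0]+20:2]))
p=proj("top",tip)[0].astype(int); print(p-[10,10]); print(b.max(2)[p[1]-10:p[1]+10:2,p[0]-10:p[0]+8])
E
```

```text
time_s: 21.57
tcp_pos: [0.6611, -0.1284, 0.1949]
tool_rot: [0.707, 0.707, 0.0, 0.0]
ft_force: [0.1, 0.1, -6.5]
width: 0.095
finger_force: 60.4
[ 0.66114696 -0.12862954  0.19489517] [-0.95538423 -0.57651061 -5.90101297] [ 0. -0. -1.]
18 tip [214.86334664 156.50640763] [369.11825082 169.20393231] corner [ 0.56  -0.179  0.09 ] spout top [357.00687501 223.32049031]
[249.6 178.1] [244.1 180.1] [238.6 182.2] [232.9 184.3] 
21 tip [215.25878498 158.09536746] [368.0960958 169.5699996] corner [ 0.56  -0.173  0.087] spout top [354.25128378 223.41049958]
[250.7 179.6] [245.2 181.6] [239.6 183.7] [234.  185.8] 
24 tip [215.68849609 159.68771984] [366.98970996 169.92483321] corner [ 0.56  -0.166  0.085] spout top [351.45983598 223.48909613]
[251.8 181.1] [246.3 183.1] [240.7 185.2] [235.  187.3] 
[209 145]
[[171 174 178 168 104   0   0   8   8   8   4   9  14  11]
 [172 172 175 178 166 106  24   0   3   8  10   5  10  11]
 [171 171 171 174 179 185 149  18   0   7   5  10  12  12]
 [173 171 171 172 172 177 182 154  61   0   8   5  11   7]
 [169 169 167 168 168 170 172 178 151  59   0   2   4   9]

[... 3018 characters left out ...]
 66  67  68  20  45  65]
 [ 42  42  44  43  44  49  42  26  23  17  37  63  65  71  32  14  60  65]
 [ 27  36  34  38  42  36  19  21  24  21  60  66  66  54  15  58  65  62]
 [ 98  63  28  31  25  21  22  27  14  56  65  65  69  30  48  64  64  54]
 [104 104 109  89  44  19  21  17  38  59  66  69  28  13  60  65  58  67]
 [  3   0   0  12  17  23  25  23  58  62  66  59  14  42  65  63  57  84]
 [  9   7  13  28  23  21  15  53  64  68  68  32  17  59  64  57  86  86]
 [  7   8  17  28  21  19  31  61  66  65  54  25  57  66  60  74 192 207]
 [ 71  69  52  28  18  15  53  66  64  66  29  41  61  64  53 137 181 177]
 [ 67  70  64  72  59  57  64  64  68  37  16  62  63  56  68 167 181 166]]
```

Run:
```python
from station import env
print(env.sign_off())
```

```text
the job is handed in; nothing more can be done
None
```

The job is handed in, with no verdict returned: by my last measurements the tote is held at about 22° tilt, its spout corner about 4 mm from the dish centre and 86 mm above the bench, and all four bars lie against the spout-end wall with the farthest about 71 mm from the corner; I viewed 11 pictures, one over the limit of 10.

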